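# Make up two leg-fitting kits

## Task

Make up the two kits from the stock on the green mat. First complete the blue tray: the silver tube lying in the long bay, and the round steel adapter and the orange bumper standing upright, each in a small bay of its own. Only then fill the yellow tray: the black tube lying in the long bay and the square brass adapter upright in either small bay; set everything down on the tray floor rather than dropping it, and leave the jar and the pot alone.

Things in the scene. Friction and masses are not known exactly. Their poses are not given: they have to be found in the camera images.
- silver_tube: silver (aluminium) leg tube lying flat along its x axis: 120 mm long, 32 mm diameter, its axis 18 mm above the bench, with a square clamp 36 x 36 mm and 24 mm long on each end, on which it rests without rolling; 72 mm of bare round tube between them, to be gripped there across y. Origin: middle of its underside; z up. 0.16 kg nominal. The two ends are alike.
- black_tube: black leg tube lying flat along its x axis: 120 mm long, 32 mm diameter, its axis 18 mm above the bench, with a square clamp 36 x 36 mm and 24 mm long on each end, on which it rests without rolling; 72 mm of bare round tube between them, to be gripped there across y. Origin: middle of its underside; z up. 0.16 kg nominal. The two ends are alike.
- round_adapter: steel adapter standing on its round base: base 46 mm diameter and 14 mm high, on it a round boss 24 mm diameter reaching to 42 mm, to be gripped there. Origin: centre of its underside; z up. 0.14 kg nominal.
- square_adapter: brass adapter standing on its square base: base 46 x 46 mm and 14 mm high, on it a square boss 24 x 24 mm, sides parallel to the base's (x and y), reaching to 42 mm, to be gripped there. Origin: centre of its underside; z up. 0.15 kg nominal.
- orange_bumper: orange cylindrical heel bumper standing upright, 40 mm diameter, 42 mm high. Origin: centre of its underside; z up. 0.06 kg nominal.
- blue_tray: blue kit tray, fixed to the bench: 164 mm along its x, 152 mm along its y, 12 mm high; floor, walls and dividers 4 mm thick. Origin: centre of its underside; z up. One long bay along x, 156 x 64 mm inside, centred at (0, +40) mm; two small bays side by side, each 76 x 76 mm, centred at (+40, -34) and (-40, -34) mm, in the tray's own axes. Begins empty.
- yellow_tray: yellow kit tray, fixed to the bench: 164 mm along its x, 152 mm along its y, 12 mm high; floor, walls and dividers 4 mm thick. Origin: centre of its underside; z up. One long bay along x, 156 x 64 mm inside, centred at (0, +40) mm; two small bays side by side, each 76 x 76 mm, centred at (+40, -34) and (-40, -34) mm, in the tray's own axes. Begins empty.
- glue_jar: bystander: white jar with red cap, 60 mm diameter, 80 mm high. Origin: centre of its underside. Leave alone.
- steel_pot: bystander: empty open steel pot, 70 mm diameter, 70 mm high. Origin: centre of its underside. Leave alone.

How it is judged (in metres and radians):
On the way:
1. the blue kit is complete, its parts released and at rest, before either part of the yellow kit is brought to the yellow tray (x of silver_tube in the frame of blue_tray between -0.02 and 0.02 m and y of silver_tube in the frame of blue_tray between 0.023 and 0.057 m and z of each of silver_tube, round_adapter, orange_bumper in the frame of blue_tray below 0.007 m and angle between the x axis of silver_tube and the x axis of blue_tray, either way round below 0.3 rad and ((x of round_adapter in the frame of blue_tray between 0.02 and 0.06 m and y of round_adapter in the frame of blue_tray between -0.054 and -0.014 m) or (x of round_adapter in the frame of blue_tray between -0.06 and -0.02 m and y of round_adapter in the frame of blue_tray between -0.054 and -0.014 m)) and angle between each of round_adapter, orange_bumper's own z axis and vertical below 0.12 rad and ((x of orange_bumper in the frame of blue_tray between 0.02 and 0.06 m and y of orange_bumper in the frame of blue_tray between -0.054 and -0.014 m) or (x of orange_bumper in the frame of blue_tray between -0.06 and -0.02 m and y of orange_bumper in the frame of blue_tray between -0.054 and -0.014 m)) and horizontal distance between round_adapter and orange_bumper above 0.045 m and linear speed of each of silver_tube, round_adapter, orange_bumper below 0.02 m/s and contact force between the fingers and silver_tube below 0.1 N and contact force between the fingers and round_adapter below 0.1 N and contact force between the fingers and orange_bumper below 0.1 N and horizontal distance between each of black_tube, square_adapter and yellow_tray above 0.12 m), for 0.2 s.
At the end, for the whole second after the job is handed in: Each part in its bay as the goal says: tubes flat, within 20 mm along, 17 mm across and 0.3 rad of the long bay; adapters and bumper upright (0.12 rad), within 20 mm of a small bay's centre each way, one to a bay; all within 3 mm of the tray floor, released, at rest (x of silver_tube in the frame of blue_tray between -0.02 and 0.02 m and y of silver_tube in the frame of blue_tray between 0.023 and 0.057 m and z of each of silver_tube, round_adapter, orange_bumper in the frame of blue_tray below 0.007 m and angle between the x axis of silver_tube and the x axis of blue_tray, either way round below 0.3 rad and ((x of round_adapter in the frame of blue_tray between 0.02 and 0.06 m and y of round_adapter in the frame of blue_tray between -0.054 and -0.014 m) or (x of round_adapter in the frame of blue_tray between -0.06 and -0.02 m and y of round_adapter in the frame of blue_tray between -0.054 and -0.014 m)) and angle between each of round_adapter, orange_bumper, square_adapter's own z axis and vertical below 0.12 rad and ((x of orange_bumper in the frame of blue_tray between 0.02 and 0.06 m and y of orange_bumper in the frame of blue_tray between -0.054 and -0.014 m) or (x of orange_bumper in the frame of blue_tray between -0.06 and -0.02 m and y of orange_bumper in the frame of blue_tray between -0.054 and -0.014 m)) and horizontal distance between round_adapter and orange_bumper above 0.045 m and linear speed of each of silver_tube, round_adapter, orange_bumper, black_tube, square_adapter below 0.02 m/s and contact force between the fingers and silver_tube below 0.1 N and contact force between the fingers and round_adapter below 0.1 N and contact force between the fingers and orange_bumper below 0.1 N and x of black_tube in the frame of yellow_tray between -0.02 and 0.02 m and y of black_tube in the frame of yellow_tray between 0.023 and 0.057 m and z of each of black_tube, square_adapter in the frame of yellow_tray below 0.007 m and angle between the x axis of black_tube and the x axis of yellow_tray, either way round below 0.3 rad and ((x of square_adapter in the frame of yellow_tray between 0.02 and 0.06 m and y of square_adapter in the frame of yellow_tray between -0.054 and -0.014 m) or (x of square_adapter in the frame of yellow_tray between -0.06 and -0.02 m and y of square_adapter in the frame of yellow_tray between -0.054 and -0.014 m)) and contact force between the fingers and black_tube below 0.1 N and contact force between the fingers and square_adapter below 0.1 N); the robot touches nothing.
It fails at once if a bystander (jar or pot) is moved more than 20 mm (distance of any of glue_jar, steel_pot from where it was at the start of the episode above 0.02 m).
It fails at once if a part falls or flies free of the fingers faster than 0.7 m/s (a drop of some 25 mm) ((linear speed of silver_tube above 0.7 m/s and contact force between the fingers and silver_tube below 0.05 N) or (linear speed of round_adapter above 0.7 m/s and contact force between the fingers and round_adapter below 0.05 N) or (linear speed of orange_bumper above 0.7 m/s and contact force between the fingers and orange_bumper below 0.05 N) or (linear speed of black_tube above 0.7 m/s and contact force between the fingers and black_tube below 0.05 N) or (linear speed of square_adapter above 0.7 m/s and contact force between the fingers and square_adapter below 0.05 N)).
It also fails if it takes over 128 s, if anything falls off the work surface, if the arm or the gripper's body presses on something with over 40 N, if the wrist force passes 120 N, or if a joint passes its speed limit or range.

## Robot

A 6-joint arm with a two-finger parallel gripper is mounted at the origin on the work surface. World frame = base frame: x ahead of the robot, y to its left, z up, the work surface at z = 0. Lengths are in mm, angles in rad, forces in N, time in s.
With the tool pointing down it reaches from about 300 to 750 mm from the base axis. Payload 8.5 kg.
Tool frame: the origin (TCP) lies at the very end of the fingers, on their centre line; the grasp point (between the pads) lies 19 mm behind it (grasp_offset is the distance from the TCP to the grasp point, in mm); z points along the fingers, y is the line along which they close (so a half turn about z gives the same grasp; the last joint's range is limited). The gripper opens to 85 mm and grips with 20 to 120 N. Pads are 22 mm wide; open, the fingers measure 114 mm over their backs; the gripper's body (76 mm by 85 mm) begins 54 mm behind the grasp point. The pads swing forward as they close: fully open they stand 13 mm farther back than shut.
Start: joints at [1.121, 0.381, 1.297, -0, 1.464, -0.215], TCP at [127.949, 534.892, 231.322] pointing down, gripper open.
Joint ranges: [-3.11, 3.11], [-0.89, 2.33], [0.22, 2.48], [-1.42, 4.56], [0.17, 2.85], [-2.88, 2.88]. Speed limits (rad/s): [2.39, 2.39, 3.14, 3.14, 3.14, 3.14].

## Interface

Orientations are given as a 3x3 rotation matrix whose columns are the frame's x, y, z axes.
In Python, from bench import state, camera, calibration, hand_in, grasp_offset gives the robot as it stands. The module is installed in compiled form; this text tells all that it offers.
- The arm moves only by the tool drive_tool, never from a script. Its argument "rows" is a list of rows, each an object with "xyz": the shift along the world's x, y, z in m, a list of three; "angular": the turn, a rotation vector about the world's x, y, z in rad, a list of three. A call has 1 to 8 rows; each row shifts and turns the commanded pose from where the row before left it; what a row does not reach is not made up. A row lasts 1/12 s, in which the tool goes at most 41.7 mm and 7.16 degrees, less where a joint would pass 70% of its speed; a pose out of reach is approached as far as the arm can. A call is refused whole if a number of a shift passes 0.0417 or a number of a turn 0.125, either way. A call with a gripper value outside its range is refused whole. "fingers" is the finger opening in m, from 0 to 0.0854, set as the call begins (left out, the last holds). The fingers move at their own pace and stop on an object; the grip force is fixed at half the most. Time passes only in rows, so rows that do not move let the fingers close. It gives the time, the measured TCP pose, the force, the opening and the grip force at its end, in the units of the state.
- state(): the state, without advancing time (a new reading comes with each control period).
- camera(name): name is "scene" or "top"; returns the picture (420x560x3 uint8, blue, green, red); there is no depth.
- calibration(name): a dict with "fx", "fy", "cx", "cy" (pixels), "origin" and "attitude" of the camera in the world. Camera axes: x right, y up, looking along -z (the intrinsics and any distortion apply to the point x, -y, -z); pixel columns grow to the right and rows downward; lengths in mm; the calibration is good to about 2 mm. A picture is of the moment at which its call begins. calibration takes no time and is no camera call.
- hand_in(): hands the job in; it is judged then, once.
The state is a dict: "t": time; "joint_positions": joint angles; "joint_velocities": joint speeds; "tau": joint torques, N m; "tool_pos": TCP position; "orientation": TCP orientation; "force": force on the tool from outside, world axes, zero at the start; "wrist_torque": the same for the moment, N m; "width": finger opening in mm; "gripper_force": force on a finger pad.
Only numpy, scipy, OpenCV 4.12 (cv2) and the standard library are available. Lean on these libraries where they do the work, as an engineer would, in place of code of your own. Each camera call takes 0.05 s, during which the arm holds its last target. There are 200 camera calls.

## Working session

There is one attempt and no reset: what is moved stays moved. The work goes in short steps, Python scripts to look and compute and a tool call to move; the robot and the scene stay as the last step left them, time stands still between calls to the robot, and variables do not carry over. Pictures are saved under pics/ and viewed, at most 14 in all, crops included, and the job is handed in when it is done.

Besides the shell and the picture viewer there is one more tool, called after "Request:" by a JSON object that holds its "name" and its "arguments", one argument or row to a line. drive_tool: Moves the arm, as the interface text tells. Its arguments: {"type":"object","properties":{"rows":{"type":"array"},"fingers":{"type":"number"}},"required":["rows"]}

```bash
mkdir -p pics; python3 - <<'E'
from bench import *
import cv2,numpy as np
for n in("scene","top"):
    cv2.imwrite(f"pics/{n}0.png",camera(n)); print(n,calibration(n))
s=state();print({k:np.round(v,3).tolist() for k,v in s.items()},grasp_offset)
E
```

```text
scene {'fx': 454.06606883261657, 'fy': 454.06606883261657, 'cx': 281.1607853837446, 'cy': 207.31142428829466, 'origin': array([1009.94080824, -256.27302299,  799.62394737]), 'attitude': array([[ 0.54349987, -0.70297768,  0.4587268 ],
       [ 0.83939552,  0.45828212, -0.29222023],
       [-0.00480199,  0.54387488,  0.83915258]])}
top {'fx': 430.6109403498813, 'fy': 430.6109403498813, 'cx': 281.26380407746046, 'cy': 216.47274989270028, 'origin': array([529.64277865,  -9.44328398, 995.49492119]), 'attitude': array([[ 0.02260466,  0.99837408, -0.05232815],
       [-0.99948937,  0.02138554, -0.02374159],
       [-0.02258392,  0.0528381 ,  0.99834769]])}
{'t': 0.1, 'joint_positions': [1.121, 0.381, 1.298, -0.0, 1.464, -0.215], 'joint_velocities': [-0.0, -0.001, -0.003, -0.0, 0.001, 0.001], 'tau': [0.005, -44.923, -23.166, -0.0, 0.004, 0.0], 'tool_pos': [127.834, 534.666, 230.771], 'orientation': [[-0.973, 0.233, -0.001], [0.233, 0.973, -0.001], [0.0, -0.001, -1.0]], 'force': [-0.697, 0.617, 0.583], 'wrist_torque': [0.07, -0.005, -0.037], 'gripper_force': 0.0, 'width': 85.313} 18.700000000000003
```

View pics/scene0.png

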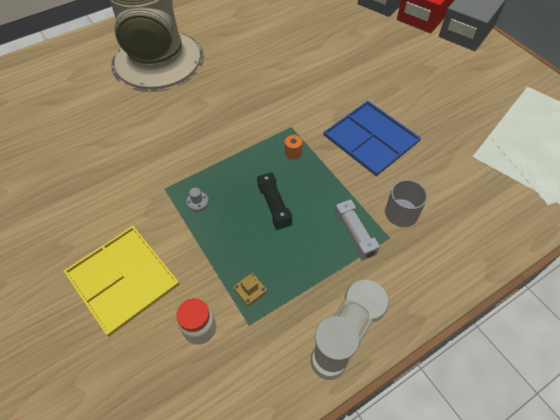

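View pics/top0.png

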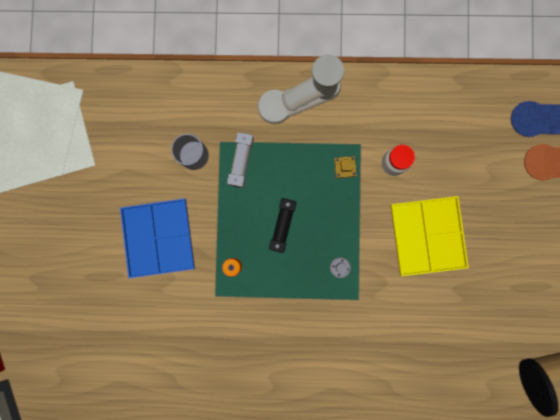

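The top view has +x up and +y left: blue tray around (158,238), yellow (430,236), silver tube (240,160), black tube (283,225), square adapter (345,167), round adapter (340,267), bumper (231,267). The pot is at (190,152) and the jar at (400,160). I'll enlarge both views for feature picking.

```bash
python3 - <<'E'
import cv2
t=cv2.imread("pics/top0.png")[120:310,110:480]; s=cv2.imread("pics/scene0.png")[90:345,55:430]
cv2.imwrite("pics/tc.png",cv2.resize(t,None,fx=2,fy=2,interpolation=cv2.INTER_CUBIC))
cv2.imwrite("pics/sc.png",cv2.resize(s,None,fx=2,fy=2,interpolation=cv2.INTER_CUBIC))
E
```

```text
(no output)
```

View pics/tc.png

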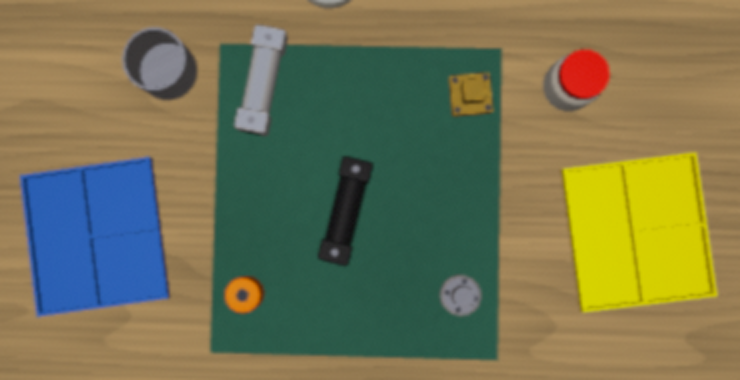

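View pics/sc.png

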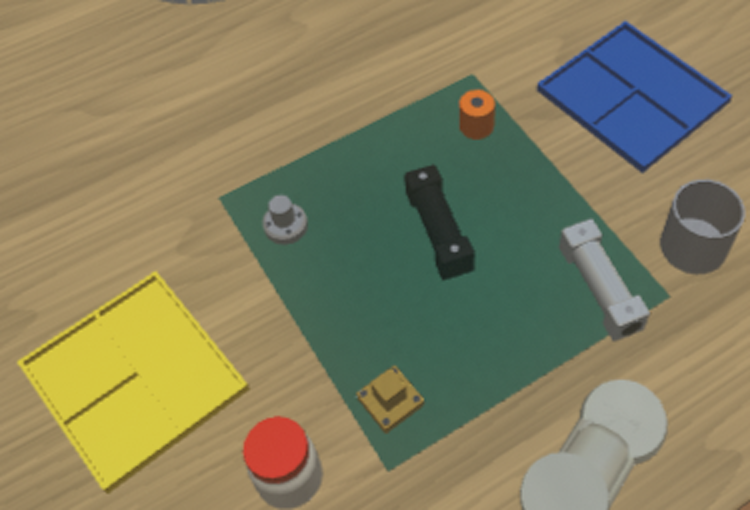

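```bash
cat >m.py <<'E'
from bench import *
import numpy as np,cv2
C={n:calibration(n) for n in("scene","top")}
def P(n):
    c=C[n];R=np.array(c["attitude"])@np.diag([1,-1,-1]);K=np.array([[c["fx"],0,c["cx"]],[0,c["fy"],c["cy"]],[0,0,1]])
    return K@np.c_[R.T,-R.T@np.array(c["origin"])]
PT,PS=P("top"),P("scene")
def tri(t,s):
    X=cv2.triangulatePoints(PT,PS,np.array(t,float).reshape(2,1),np.array(s,float).reshape(2,1)).ravel();X=X[:3]/X[3]
    e=[np.linalg.norm((lambda q:q[:2]/q[2])(p@np.r_[X,1])-v) for p,v in((PT,t),(PS,s))]
    return X,max(e)
def atz(n,p,z):
    M={"top":PT,"scene":PS}[n];H=np.c_[M[:,:2],M[:,2]*z+M[:,3]]
    q=np.linalg.solve(H,[p[0],p[1],1]);return q[:2]/q[2]
E
python3 - <<'E'
from m import *
F=dict(blueFL=((22,176),(730,97)),blueFR=((152,158),(644,169)),blueBR=((169,298),(539,88)),blueBL=((38,315),(625,23)),
yelFL=((563,169),(245,384)),yelFR=((696,153),(107,489)),yelBR=((717,296),(19,362)),yelBL=((582,311),(156,272)),
silvF=((269,36.5),(630,309)),silvB=((252,119.5),(582,231)),blkF=((355.5,169),(454.5,248)),blkB=((335,252.5),(422.5,176)),
bump=((242.5,295),(477,102)),roundbase=((461,295.5),(285,221)),roundtop=((462,296),(280.5,200)),
sqtop=((474,90),(390,382)),sqbase=((471.5,94),(390.5,399)),jar=((584,74),(276,449)),pot=((156,60),(707,209)))
for k,(t,s) in F.items():
    t=(np.array(t)+.5)/2-.5+(110,120);s=(np.array(s)+.5)/2-.5+(55,90)
    X,e=tri(t,s);print(k,X.round(1),round(e,2))
X,e=tri((274.5,106),(366,300));print("lampbase",X,e);X,e=tri((328,72),(336,338));print("lamptop",X,e)
E
```

```text
blueFL [593.9 386.   11.3] 0.31
blueFR [618.8 237.5   9.6] 0.99
blueBR [458.1 213.5   5. ] 1.02
blueBL [434.7 360.8  10.9] 0.28
yelFL [ 614.2 -235.2   15.3] 0.02
yelFR [ 636.5 -381.9   15.4] 1.59
yelBR [ 475.5 -406.5   14.6] 1.05
yelBL [ 454.6 -257.5   14.6] 0.31
silvF [755.5 101.9  40.1] 0.8
silvB [660.9 117.9  40.5] 0.48
blkF [607.7   0.8  39.6] 0.41
blkB [514.5  21.5  38.4] 0.41
bump [465.6 122.3  44.7] 0.47
roundbase [ 469.  -120.8   13.3] 0.69
roundtop [ 470.4 -118.6   51.3] 0.18
sqtop [ 698.1 -127.6   46.1] 0.94
sqbase [ 699.1 -129.6   12.2] 0.64
jar [ 711.4 -241.4   77.7] 0.5
pot [720.3 220.9  69.6] 0.54
lampbase [834.85144153  35.05118715  20.28739799] 0.0068716563934061335
lamptop [878.69412222 -77.79443537 116.59067933] 0.688454200415814
```

```bash
python3 - <<'E'
from m import *
def g(t,s,z):
    t=(np.array(t)+.5)/2-.5+(110,120);s=(np.array(s)+.5)/2-.5+(55,90)
    return atz("top",t,z),atz("scene",s,z)
F=dict(blueFL=((22,176),(730,97)),blueFR=((152,158),(644,169)),blueBR=((169,298),(539,88)),blueBL=((38,315),(625,23)),
yelFL=((563,169),(245,384)),yelFR=((696,153),(107,489)),yelBR=((717,296),(19,362)),yelBL=((582,311),(156,272)))
for c in("blue","yel"):
  for v in(0,1):
    q={k[-2:]:g(*p,12)[v] for k,p in F.items() if k.startswith(c)}
    o=sum(q.values())/4; d=(q["FL"]+q["FR"]-q["BL"]-q["BR"])/2; w=(q["FL"]+q["BL"]-q["FR"]-q["BR"])/2
    a=np.arctan2(d[1],d[0]); R=np.array([[np.cos(a),-np.sin(a)],[np.sin(a),np.cos(a)]])
    print(c,v,o.round(1),np.linalg.norm(d),np.linalg.norm(w),np.degrees(a), [ (o+R@b).round(1).tolist() for b in((0,40),(40,-34),(-40,-34))])
for k,t,s,z in[("silvF",(269,36.5),(630,309),36),("silvB",(252,119.5),(582,231),36),("blkF",(355.5,169),(454.5,248),36),("blkB",(335,252.5),(422.5,176),36),
("bump",(242.5,295),(477,102),42),("rb",(461,295.5),(285,221),14),("rt",(462,296),(280.5,200),42),("st",(474,90),(390,382),42),("sb",(471.5,94),(390.5,399),14)]:
    print(k,[x.round(1).tolist() for x in g(t,s,z)])
E
```

```text
blue 0 [525.7 297.5] 161.4295231414445 151.89288317051032 8.95736288926659 [[519.4, 337.0], [570.5, 270.1], [491.4, 257.7]]
blue 1 [528.7 299. ] 160.0468082688604 151.20706630521462 9.374917607329929 [[522.2, 338.4], [573.7, 271.9], [494.8, 258.9]]
yel 0 [ 544.7 -322.6] 162.39046657789424 151.9307095887813 8.214980023573194 [[539.0, -283.0], [589.2, -350.6], [510.0, -362.0]]
yel 1 [ 544.2 -319.4] 162.2427039100863 148.50530034992863 8.36068576831998 [[538.4, -279.8], [588.7, -347.2], [509.6, -358.8]]
silvF [[755.5, 101.0], [754.8, 105.3]]
silvB [[660.9, 117.6], [659.2, 121.0]]
blkF [[607.6, 0.1], [606.2, 2.8]]
blkB [[514.0, 20.8], [513.3, 23.1]]
bump [[464.9, 121.8], [464.0, 124.5]]
rb [[468.4, -122.1], [470.2, -119.7]]
rt [[469.6, -120.0], [463.8, -116.6]]
st [[697.9, -129.8], [697.2, -125.4]]
sb [[698.2, -130.6], [700.4, -128.9]]
```

Request:
{"name": "drive_tool", "arguments": {
  "rows": [
    {"xyz": [0.04, -0.04, 0], "angular": [0, 0, 0]},
    {"xyz": [0.04, -0.04, 0], "angular": [0, 0, 0]},
    {"xyz": [0.04, -0.04, 0], "angular": [0, 0, 0]},
    {"xyz": [0.04, -0.04, 0], "angular": [0, 0, 0]}
  ],
  "fingers": 0.0854
}}

```text
t: 0.43
tool_pos: [246.4, 415.5, 231.0]
orientation: [[-0.973, 0.232, -0.0], [0.232, 0.973, -0.0], [0.0, -0.001, -1.0]]
force: [0.2, 1.8, 0.6]
width: 85.6
gripper_force: 0.0
```

Request:
{"name": "drive_tool", "arguments": {
  "rows": [
    {"xyz": [0.023, -0.031, -0.01], "angular": [0, 0, 0]},
    {"xyz": [0.023, -0.031, -0.01], "angular": [0, 0, 0]},
    {"xyz": [0.023, -0.031, -0.01], "angular": [0, 0, 0]},
    {"xyz": [0.023, -0.031, -0.01], "angular": [0, 0, 0]},
    {"xyz": [0.023, -0.031, -0.01], "angular": [0, 0, 0]},
    {"xyz": [0.023, -0.031, -0.01], "angular": [0, 0, 0]},
    {"xyz": [0.023, -0.031, -0.01], "angular": [0, 0, 0]},
    {"xyz": [0.023, -0.031, -0.01], "angular": [0, 0, 0]}
  ]
}}

```text
t: 1.1
tool_pos: [430.5, 167.2, 150.8]
orientation: [[-0.973, 0.233, -0.0], [0.233, 0.973, 0.0], [0.0, -0.0, -1.0]]
force: [-0.2, 0.7, 0.3]
width: 85.6
gripper_force: 0.0
```

Request:
{"name": "drive_tool", "arguments": {
  "rows": [
    {"xyz": [0.017, -0.022, -0.012], "angular": [0, 0, 0]},
    {"xyz": [0.017, -0.022, -0.013], "angular": [0, 0, 0]},
    {"xyz": [0, 0, -0.025], "angular": [0, 0, 0]},
    {"xyz": [0, 0, -0.02], "angular": [0, 0, 0]},
    {"xyz": [0, 0, 0], "angular": [0, 0, 0]}
  ]
}}

```text
t: 1.52
tool_pos: [462.0, 124.5, 78.1]
orientation: [[-0.972, 0.234, -0.007], [0.234, 0.972, -0.0], [0.007, -0.002, -1.0]]
force: [-1.3, 0.2, -0.3]
width: 85.3
gripper_force: 0.0
```

Request:
{"name": "drive_tool", "arguments": {
  "rows": [
    {"xyz": [0.001, -0.001, -0.022], "angular": [0, 0, 0]},
    {"xyz": [0, 0, -0.022], "angular": [0, 0, 0]},
    {"xyz": [0, 0, -0.014], "angular": [0, 0, 0]},
    {"xyz": [0, 0, -0.007], "angular": [0, 0, 0]},
    {"xyz": [0, 0, 0], "angular": [0, 0, 0]},
    {"xyz": [0, 0, 0], "angular": [0, 0, 0]}
  ]
}}

```text
t: 2.02
tool_pos: [465.2, 124.2, 17.1]
orientation: [[-0.973, 0.232, 0.001], [0.232, 0.973, 0.0], [-0.001, 0.0, -1.0]]
force: [-0.1, 0.6, 0.6]
width: 85.5
gripper_force: 0.0
```

```bash
python3 - <<'E'
from bench import *
import cv2,numpy as np
a=camera("scene")[100:250,200:400];b=camera("top")[190:340,130:330]
cv2.imwrite("pics/g1.png",cv2.resize(np.hstack([a,b]),None,fx=2,fy=2))
E
```

```text
(no output)
```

View pics/g1.png

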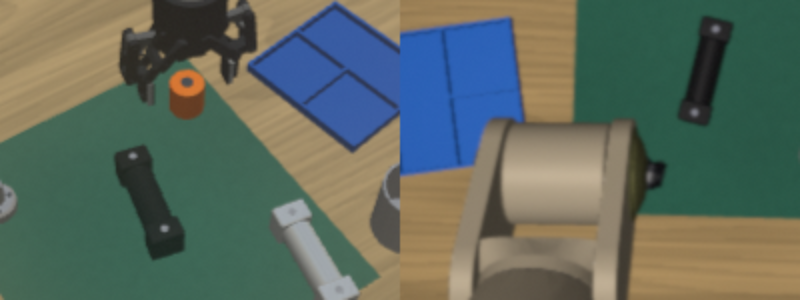

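The bumper sits at about (187,95) in the left crop, between the fingertips at (148,100) and (235,80), so it is centred well enough to close on.

Request:
{"name": "drive_tool", "arguments": {
  "rows": [
    {"xyz": [0, 0, -0.002], "angular": [0, 0, 0]},
    {"xyz": [0, 0, -0.002], "angular": [0, 0, 0]},
    {"xyz": [0, 0, 0], "angular": [0, 0, 0]},
    {"xyz": [0, 0, 0], "angular": [0, 0, 0]},
    {"xyz": [0, 0, 0], "angular": [0, 0, 0]},
    {"xyz": [0, 0, 0], "angular": [0, 0, 0]},
    {"xyz": [0, 0, 0], "angular": [0, 0, 0]},
    {"xyz": [0, 0, 0], "angular": [0, 0, 0]}
  ],
  "fingers": 0.03
}}

```text
t: 2.78
tool_pos: [464.9, 124.1, 12.7]
orientation: [[-0.973, 0.233, 0.001], [0.233, 0.973, 0.0], [-0.001, 0.0, -1.0]]
force: [-1.2, 0.4, 6.0]
width: 38.7
gripper_force: 60.2
```

Request:
{"name": "drive_tool", "arguments": {
  "rows": [
    {"xyz": [0, 0, 0.015], "angular": [0, 0, 0]},
    {"xyz": [0, 0, 0.03], "angular": [0, 0, 0]},
    {"xyz": [0.018, 0.025, 0.015], "angular": [0, 0, 0.06]},
    {"xyz": [0.022, 0.03, 0], "angular": [0, 0, 0.08]},
    {"xyz": [0.022, 0.03, 0], "angular": [0, 0, 0.08]},
    {"xyz": [0.022, 0.03, 0], "angular": [0, 0, 0.08]},
    {"xyz": [0.023, 0.032, 0], "angular": [0, 0, 0.08]},
    {"xyz": [0, 0, 0], "angular": [0, 0, 0]}
  ]
}}

```text
t: 3.45
tool_pos: [574.5, 275.7, 71.9]
orientation: [[-0.988, -0.152, 0.003], [-0.152, 0.988, 0.002], [-0.004, 0.001, -1.0]]
force: [-2.0, -0.2, -1.6]
width: 38.3
gripper_force: 60.4
```

Request:
{"name": "drive_tool", "arguments": {
  "rows": [
    {"xyz": [0, 0, -0.022], "angular": [0, 0, 0]},
    {"xyz": [0, 0, -0.014], "angular": [0, 0, 0]},
    {"xyz": [0, 0, -0.007], "angular": [0, 0, 0]},
    {"xyz": [0, 0, 0], "angular": [0, 0, 0]},
    {"xyz": [0, 0, 0], "angular": [0, 0, 0]}
  ]
}}

```text
t: 3.87
tool_pos: [571.8, 270.9, 29.5]
orientation: [[-0.99, -0.144, -0.0], [-0.144, 0.99, -0.0], [0.0, -0.0, -1.0]]
force: [0.4, -0.1, 0.2]
width: 38.5
gripper_force: 60.4
```

Request:
{"name": "drive_tool", "arguments": {
  "rows": [
    {"xyz": [0, 0, -0.006], "angular": [0, 0, 0]},
    {"xyz": [0, 0, -0.004], "angular": [0, 0, 0]},
    {"xyz": [0, 0, -0.0015], "angular": [0, 0, 0]},
    {"xyz": [0, 0, 0], "angular": [0, 0, 0]},
    {"xyz": [0, 0, 0], "angular": [0, 0, 0]}
  ]
}}

```text
t: 4.28
tool_pos: [571.9, 271.0, 18.0]
orientation: [[-0.989, -0.145, 0.0], [-0.145, 0.989, 0.0], [-0.0, -0.0, -1.0]]
force: [0.2, -0.8, -0.1]
width: 38.2
gripper_force: 60.4
```

Request:
{"name": "drive_tool", "arguments": {
  "rows": [
    {"xyz": [0, 0, -0.001], "angular": [0, 0, 0]},
    {"xyz": [0, 0, -0.0005], "angular": [0, 0, 0]},
    {"xyz": [0, 0, 0], "angular": [0, 0, 0]},
    {"xyz": [0, 0, 0], "angular": [0, 0, 0]}
  ]
}}

```text
t: 4.62
tool_pos: [572.0, 271.1, 16.7]
orientation: [[-0.989, -0.145, 0.001], [-0.145, 0.989, 0.0], [-0.001, 0.0, -1.0]]
force: [-1.0, -0.7, 3.3]
width: 38.4
gripper_force: 60.7
```

Request:
{"name": "drive_tool", "arguments": {
  "rows": [
    {"xyz": [0, 0, 0], "angular": [0, 0, 0]},
    {"xyz": [0, 0, 0], "angular": [0, 0, 0]},
    {"xyz": [0, 0, 0], "angular": [0, 0, 0]},
    {"xyz": [0, 0, 0], "angular": [0, 0, 0]},
    {"xyz": [0, 0, 0.01], "angular": [0, 0, 0]},
    {"xyz": [0, 0, 0.03], "angular": [0, 0, 0]},
    {"xyz": [0, 0, 0.03], "angular": [0, 0, 0]},
    {"xyz": [0, 0, 0.03], "angular": [0, 0, 0]}
  ],
  "fingers": 0.06
}}

```text
t: 5.28
tool_pos: [571.6, 271.0, 118.2]
orientation: [[-0.989, -0.145, -0.0], [-0.145, 0.989, -0.0], [0.0, -0.0, -1.0]]
force: [0.2, -0.7, -0.8]
width: 60.4
gripper_force: 0.0
```

Request:
{"name": "drive_tool", "arguments": {
  "rows": [
    {"xyz": [-0.01, -0.038, 0], "angular": [0, 0, 0]},
    {"xyz": [-0.01, -0.038, 0], "angular": [0, 0, 0]},
    {"xyz": [-0.01, -0.038, 0], "angular": [0, 0, 0]},
    {"xyz": [-0.01, -0.038, 0], "angular": [0, 0, 0]},
    {"xyz": [-0.01, -0.038, 0], "angular": [0, 0, 0]},
    {"xyz": [-0.01, -0.038, 0], "angular": [0, 0, 0]},
    {"xyz": [-0.01, -0.038, 0], "angular": [0, 0, 0]},
    {"xyz": [-0.01, -0.038, 0], "angular": [0, 0, 0]}
  ]
}}

```text
t: 5.95
tool_pos: [491.1, -34.6, 117.2]
orientation: [[-0.989, -0.145, 0.001], [-0.145, 0.989, -0.0], [-0.001, -0.0, -1.0]]
force: [0.4, -1.4, -0.8]
width: 59.9
gripper_force: 0.0
```

Request:
{"name": "drive_tool", "arguments": {
  "rows": [
    {"xyz": [-0.008, -0.03, 0], "angular": [0, 0, 0]},
    {"xyz": [-0.008, -0.03, -0.01], "angular": [0, 0, 0]},
    {"xyz": [-0.007, -0.026, -0.02], "angular": [0, 0, 0]},
    {"xyz": [0, 0, -0.015], "angular": [0, 0, 0]},
    {"xyz": [0, 0, 0], "angular": [0, 0, 0]},
    {"xyz": [0, 0, 0], "angular": [0, 0, 0]}
  ]
}}

```text
t: 6.45
tool_pos: [468.8, -118.9, 71.7]
orientation: [[-0.99, -0.144, -0.001], [-0.144, 0.99, 0.0], [0.0, 0.0, -1.0]]
force: [-0.0, 0.0, 0.6]
width: 60.0
gripper_force: 0.0
```

Request:
{"name": "drive_tool", "arguments": {
  "rows": [
    {"xyz": [0, -0.001, -0.02], "angular": [0, 0, 0]},
    {"xyz": [0, 0, -0.018], "angular": [0, 0, 0]},
    {"xyz": [0, 0, -0.01], "angular": [0, 0, 0]},
    {"xyz": [0, 0, -0.005], "angular": [0, 0, 0]},
    {"xyz": [0, 0, 0], "angular": [0, 0, 0]},
    {"xyz": [0, 0, 0], "angular": [0, 0, 0]}
  ]
}}

```text
t: 6.95
tool_pos: [469.4, -119.7, 19.3]
orientation: [[-0.989, -0.146, 0.001], [-0.146, 0.989, -0.001], [-0.001, -0.001, -1.0]]
force: [1.2, 0.8, -0.5]
width: 59.9
gripper_force: 0.0
```

Request:
{"name": "drive_tool", "arguments": {
  "rows": [
    {"xyz": [0, 0, 0], "angular": [0, 0, 0]},
    {"xyz": [0, 0, 0], "angular": [0, 0, 0]},
    {"xyz": [0, 0, 0], "angular": [0, 0, 0]},
    {"xyz": [0, 0, 0], "angular": [0, 0, 0]},
    {"xyz": [0, 0, 0], "angular": [0, 0, 0]},
    {"xyz": [0, 0, 0], "angular": [0, 0, 0]},
    {"xyz": [0, 0, 0], "angular": [0, 0, 0]},
    {"xyz": [0, 0, 0], "angular": [0, 0, 0]}
  ],
  "fingers": 0.014
}}

```text
t: 7.62
tool_pos: [469.1, -120.0, 19.2]
orientation: [[-0.989, -0.145, 0.001], [-0.145, 0.989, -0.001], [-0.001, -0.001, -1.0]]
force: [-1.8, 1.8, 6.9]
width: 22.1
gripper_force: 58.4
```

Request:
{"name": "drive_tool", "arguments": {
  "rows": [
    {"xyz": [0, 0, 0.02], "angular": [0, 0, 0]},
    {"xyz": [0, 0, 0.035], "angular": [0, 0, 0]},
    {"xyz": [0.001, 0.02, 0.02], "angular": [0, 0, 0]},
    {"xyz": [0.002, 0.034, 0], "angular": [0, 0, 0]},
    {"xyz": [0.002, 0.034, 0], "angular": [0, 0, 0]},
    {"xyz": [0.002, 0.034, 0], "angular": [0, 0, 0]},
    {"xyz": [0.002, 0.034, 0], "angular": [0, 0, 0]},
    {"xyz": [0.002, 0.034, 0], "angular": [0, 0, 0]}
  ]
}}

```text
t: 8.28
tool_pos: [479.5, 71.6, 93.6]
orientation: [[-0.99, -0.144, 0.0], [-0.144, 0.99, 0.0], [-0.0, -0.0, -1.0]]
force: [0.6, -0.4, -0.8]
width: 22.1
gripper_force: 59.1
```

Request:
{"name": "drive_tool", "arguments": {
  "rows": [
    {"xyz": [0.002, 0.034, 0], "angular": [0, 0, 0]},
    {"xyz": [0.002, 0.034, 0], "angular": [0, 0, 0]},
    {"xyz": [0.002, 0.034, 0], "angular": [0, 0, 0]},
    {"xyz": [0.003, 0.034, 0], "angular": [0, 0, 0]},
    {"xyz": [0.003, 0.034, 0], "angular": [0, 0, 0]},
    {"xyz": [0.001, 0.018, 0], "angular": [0, 0, 0]},
    {"xyz": [0, 0, 0], "angular": [0, 0, 0]},
    {"xyz": [0, 0, 0], "angular": [0, 0, 0]}
  ]
}}

```text
t: 8.95
tool_pos: [492.4, 258.5, 93.1]
orientation: [[-0.989, -0.146, -0.0], [-0.146, 0.989, -0.0], [0.001, -0.0, -1.0]]
force: [-0.2, -0.4, -1.5]
width: 22.3
gripper_force: 59.1
```

Request:
{"name": "drive_tool", "arguments": {
  "rows": [
    {"xyz": [0, 0, -0.02], "angular": [0, 0, 0]},
    {"xyz": [0, 0, -0.02], "angular": [0, 0, 0]},
    {"xyz": [0, 0, -0.015], "angular": [0, 0, 0]},
    {"xyz": [0, 0, -0.009], "angular": [0, 0, 0]},
    {"xyz": [0, 0, -0.003], "angular": [0, 0, 0]},
    {"xyz": [0, 0, 0], "angular": [0, 0, 0]},
    {"xyz": [0, 0, 0], "angular": [0, 0, 0]}
  ]
}}

```text
t: 9.53
tool_pos: [493.3, 257.7, 27.0]
orientation: [[-0.99, -0.144, 0.001], [-0.144, 0.99, 0.0], [-0.001, 0.0, -1.0]]
force: [-0.1, 0.8, -0.0]
width: 22.0
gripper_force: 59.2
```

Request:
{"name": "drive_tool", "arguments": {
  "rows": [
    {"xyz": [0, 0, -0.001], "angular": [0, 0, 0]},
    {"xyz": [0, 0, -0.001], "angular": [0, 0, 0]},
    {"xyz": [0, 0, -0.0005], "angular": [0, 0, 0]},
    {"xyz": [0, 0, 0], "angular": [0, 0, 0]},
    {"xyz": [0, 0, 0], "angular": [0, 0, 0]}
  ]
}}

```text
t: 9.95
tool_pos: [492.8, 258.1, 24.0]
orientation: [[-0.989, -0.145, 0.0], [-0.145, 0.989, 0.0], [-0.0, -0.0, -1.0]]
force: [-0.1, -0.3, -1.5]
width: 22.1
gripper_force: 59.2
```

Request:
{"name": "drive_tool", "arguments": {
  "rows": [
    {"xyz": [0, 0, -0.0007], "angular": [0, 0, 0]},
    {"xyz": [0, 0, -0.0005], "angular": [0, 0, 0]},
    {"xyz": [0, 0, 0], "angular": [0, 0, 0]},
    {"xyz": [0, 0, 0], "angular": [0, 0, 0]}
  ]
}}

```text
t: 10.28
tool_pos: [492.9, 258.1, 23.2]
orientation: [[-0.989, -0.145, 0.001], [-0.145, 0.989, 0.0], [-0.001, 0.0, -1.0]]
force: [-2.4, -1.2, 4.8]
width: 21.9
gripper_force: 60.0
```

Request:
{"name": "drive_tool", "arguments": {
  "rows": [
    {"xyz": [0, 0, 0], "angular": [0, 0, 0]},
    {"xyz": [0, 0, 0], "angular": [0, 0, 0]},
    {"xyz": [0, 0, 0], "angular": [0, 0, 0]},
    {"xyz": [0, 0, 0], "angular": [0, 0, 0]},
    {"xyz": [0, 0, 0.01], "angular": [0, 0, 0]},
    {"xyz": [0, 0, 0.03], "angular": [0, 0, 0]},
    {"xyz": [0, 0, 0.03], "angular": [0, 0, 0]},
    {"xyz": [0, 0, 0.03], "angular": [0, 0, 0]}
  ],
  "fingers": 0.05
}}

```text
t: 10.95
tool_pos: [492.6, 258.0, 124.4]
orientation: [[-0.989, -0.145, -0.0], [-0.145, 0.989, -0.0], [0.0, -0.0, -1.0]]
force: [1.2, 0.8, 0.6]
width: 50.2
gripper_force: 0.0
```

Request:
{"name": "drive_tool", "arguments": {
  "rows": [
    {"xyz": [0.027, -0.018, 0.01], "angular": [0, 0, -0.04]},
    {"xyz": [0.027, -0.018, 0.01], "angular": [0, 0, -0.04]},
    {"xyz": [0.027, -0.018, 0], "angular": [0, 0, -0.04]},
    {"xyz": [0.027, -0.019, 0], "angular": [0, 0, -0.04]},
    {"xyz": [0.027, -0.019, 0], "angular": [0, 0, -0.04]},
    {"xyz": [0.027, -0.019, 0], "angular": [0, 0, -0.04]},
    {"xyz": [0.027, -0.018, 0], "angular": [0, 0, -0.04]},
    {"xyz": [0.026, -0.018, 0], "angular": [0, 0, -0.032]}
  ],
  "fingers": 0.06
}}

```text
t: 11.62
tool_pos: [708.9, 109.9, 143.5]
orientation: [[-0.986, 0.168, 0.0], [0.168, 0.986, -0.0], [-0.0, 0.0, -1.0]]
force: [-0.2, 0.3, 0.3]
width: 59.9
gripper_force: 0.0
```

Request:
{"name": "drive_tool", "arguments": {
  "rows": [
    {"xyz": [0, 0, -0.015], "angular": [0, 0, 0]},
    {"xyz": [0, 0, -0.025], "angular": [0, 0, 0]},
    {"xyz": [0, 0, -0.025], "angular": [0, 0, 0]},
    {"xyz": [0, 0, -0.005], "angular": [0, 0, 0]},
    {"xyz": [0, 0, 0], "angular": [0, 0, 0]},
    {"xyz": [0, 0, 0], "angular": [0, 0, 0]}
  ]
}}

```text
t: 12.12
tool_pos: [708.3, 111.1, 74.2]
orientation: [[-0.986, 0.166, 0.002], [0.166, 0.986, -0.0], [-0.002, 0.0, -1.0]]
force: [0.5, 0.2, 0.0]
width: 60.1
gripper_force: 0.0
```

```bash
python3 - <<'E'
from bench import *
import cv2,numpy as np
a=camera("scene")[90:290,280:430];b=camera("top")[100:300,110:310]
cv2.imwrite("pics/g2.png",cv2.resize(np.hstack([a,b]),None,fx=2.2,fy=2.2))
E
```

```text
(no output)
```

View pics/g2.png

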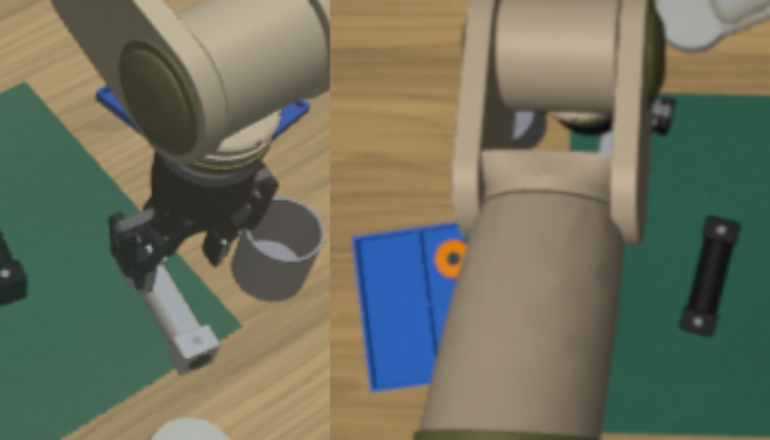

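The orange bumper stands in the blue front bay at about (452,258). The fingers straddle the silver tube with space to the pot, so I'll descend.

Request:
{"name": "drive_tool", "arguments": {
  "rows": [
    {"xyz": [0, 0, -0.02], "angular": [0, 0, 0]},
    {"xyz": [0, 0, -0.02], "angular": [0, 0, 0]},
    {"xyz": [0, 0, -0.014], "angular": [0, 0, 0]},
    {"xyz": [0, 0, -0.008], "angular": [0, 0, 0]},
    {"xyz": [0, 0, -0.003], "angular": [0, 0, 0]},
    {"xyz": [0, 0, 0], "angular": [0, 0, 0]},
    {"xyz": [0, 0, 0], "angular": [0, 0, 0]}
  ]
}}

```text
t: 12.8
tool_pos: [708.5, 111.1, 9.0]
orientation: [[-0.986, 0.166, 0.002], [0.166, 0.986, -0.0], [-0.002, 0.0, -1.0]]
force: [-0.6, -0.5, -0.1]
width: 59.7
gripper_force: 0.0
```

Request:
{"name": "drive_tool", "arguments": {
  "rows": [
    {"xyz": [0, 0, 0], "angular": [0, 0, 0]},
    {"xyz": [0, 0, 0], "angular": [0, 0, 0]},
    {"xyz": [0, 0, 0], "angular": [0, 0, 0]},
    {"xyz": [0, 0, 0], "angular": [0, 0, 0]},
    {"xyz": [0, 0, 0], "angular": [0, 0, 0]},
    {"xyz": [0, 0, 0], "angular": [0, 0, 0]},
    {"xyz": [0, 0, 0], "angular": [0, 0, 0]},
    {"xyz": [0, 0, 0], "angular": [0, 0, 0]}
  ],
  "fingers": 0.022
}}

```text
t: 13.47
tool_pos: [708.4, 111.0, 8.9]
orientation: [[-0.986, 0.166, 0.002], [0.166, 0.986, -0.0], [-0.002, 0.0, -1.0]]
force: [-1.4, 0.1, 5.5]
width: 29.9
gripper_force: 59.9
```

Request:
{"name": "drive_tool", "arguments": {
  "rows": [
    {"xyz": [0, 0, 0.015], "angular": [0, 0, 0]},
    {"xyz": [0, 0, 0.03], "angular": [0, 0, 0]},
    {"xyz": [0, 0, 0.03], "angular": [0, 0, 0]},
    {"xyz": [0, 0, 0.025], "angular": [0, 0, 0]},
    {"xyz": [-0.01, 0.012, 0.01], "angular": [0, 0, 0.03]},
    {"xyz": [-0.018, 0.022, 0], "angular": [0, 0, 0.04]},
    {"xyz": [-0.02, 0.024, 0], "angular": [0, 0, 0.04]},
    {"xyz": [-0.022, 0.027, 0], "angular": [0, 0, 0.04]}
  ]
}}

```text
t: 14.13
tool_pos: [636.1, 196.8, 116.7]
orientation: [[-1.0, 0.015, -0.002], [0.015, 1.0, -0.0], [0.002, -0.0, -1.0]]
force: [0.5, 0.8, -0.5]
width: 29.8
gripper_force: 59.6
```

Request:
{"name": "drive_tool", "arguments": {
  "rows": [
    {"xyz": [-0.022, 0.027, 0], "angular": [0, 0, 0.04]},
    {"xyz": [-0.022, 0.027, 0], "angular": [0, 0, 0.04]},
    {"xyz": [-0.022, 0.027, 0], "angular": [0, 0, 0.04]},
    {"xyz": [-0.022, 0.027, 0], "angular": [0, 0, 0.04]},
    {"xyz": [-0.018, 0.022, 0], "angular": [0, 0, 0.016]},
    {"xyz": [-0.011, 0.012, 0], "angular": [0, 0, 0]},
    {"xyz": [0, 0, 0], "angular": [0, 0, 0]},
    {"xyz": [0, 0, 0], "angular": [0, 0, 0]}
  ]
}}

```text
t: 14.8
tool_pos: [520.2, 338.3, 117.3]
orientation: [[-0.987, -0.16, -0.0], [-0.16, 0.987, -0.001], [0.001, -0.0, -1.0]]
force: [0.6, -0.8, -1.6]
width: 30.3
gripper_force: 59.5
```

Request:
{"name": "drive_tool", "arguments": {
  "rows": [
    {"xyz": [0.001, 0, -0.02], "angular": [0, 0, 0]},
    {"xyz": [0, 0, -0.025], "angular": [0, 0, 0]},
    {"xyz": [0, 0, -0.025], "angular": [0, 0, 0]},
    {"xyz": [0, 0, -0.015], "angular": [0, 0, 0]},
    {"xyz": [0, 0, -0.01], "angular": [0, 0, 0]},
    {"xyz": [0, 0, -0.005], "angular": [0, 0, 0]},
    {"xyz": [0, 0, 0], "angular": [0, 0, 0]},
    {"xyz": [0, 0, 0], "angular": [0, 0, 0]}
  ]
}}

```text
t: 15.47
tool_pos: [522.5, 337.8, 18.3]
orientation: [[-0.987, -0.158, 0.001], [-0.158, 0.987, 0.0], [-0.001, 0.0, -1.0]]
force: [0.1, 0.5, -1.3]
width: 30.2
gripper_force: 59.5
```

Request:
{"name": "drive_tool", "arguments": {
  "rows": [
    {"xyz": [0, 0, -0.001], "angular": [0, 0, 0]},
    {"xyz": [0, 0, -0.001], "angular": [0, 0, 0]},
    {"xyz": [0, 0, -0.0005], "angular": [0, 0, 0]},
    {"xyz": [0, 0, 0], "angular": [0, 0, 0]},
    {"xyz": [0, 0, 0], "angular": [0, 0, 0]}
  ]
}}

```text
t: 15.88
tool_pos: [521.8, 338.1, 15.3]
orientation: [[-0.987, -0.159, 0.0], [-0.159, 0.987, 0.0], [-0.0, 0.0, -1.0]]
force: [0.5, -0.4, -0.9]
width: 29.9
gripper_force: 59.5
```

Request:
{"name": "drive_tool", "arguments": {
  "rows": [
    {"xyz": [0, 0, -0.001], "angular": [0, 0, 0]},
    {"xyz": [0, 0, -0.0005], "angular": [0, 0, 0]},
    {"xyz": [0, 0, -0.0005], "angular": [0, 0, 0]},
    {"xyz": [0, 0, -0.0005], "angular": [0, 0, 0]},
    {"xyz": [0, 0, 0], "angular": [0, 0, 0]},
    {"xyz": [0, 0, 0], "angular": [0, 0, 0]}
  ]
}}

```text
t: 16.38
tool_pos: [521.8, 338.0, 12.9]
orientation: [[-0.987, -0.159, 0.0], [-0.159, 0.987, 0.0], [-0.0, -0.0, -1.0]]
force: [-1.8, -0.4, 3.9]
width: 30.0
gripper_force: 60.1
```

Request:
{"name": "drive_tool", "arguments": {
  "rows": [
    {"xyz": [0, 0, 0], "angular": [0, 0, 0]},
    {"xyz": [0, 0, 0], "angular": [0, 0, 0]},
    {"xyz": [0, 0, 0], "angular": [0, 0, 0]},
    {"xyz": [0, 0, 0], "angular": [0, 0, 0]},
    {"xyz": [0, 0, 0.01], "angular": [0, 0, 0]},
    {"xyz": [0, 0, 0.03], "angular": [0, 0, 0]},
    {"xyz": [0, 0, 0.03], "angular": [0, 0, 0]},
    {"xyz": [0, 0, 0.03], "angular": [0, 0, 0]}
  ],
  "fingers": 0.044
}}

```text
t: 17.05
tool_pos: [521.7, 338.0, 114.5]
orientation: [[-0.987, -0.159, -0.0], [-0.159, 0.987, -0.0], [0.0, -0.0, -1.0]]
force: [0.7, 0.4, 0.2]
width: 43.8
gripper_force: 0.0
```

Request:
{"name": "drive_tool", "arguments": {
  "rows": [
    {"xyz": [0.004, -0.036, 0], "angular": [0, 0, -0.04]},
    {"xyz": [0.004, -0.036, 0], "angular": [0, 0, -0.04]},
    {"xyz": [0.004, -0.036, 0], "angular": [0, 0, -0.04]},
    {"xyz": [0.004, -0.036, 0], "angular": [0, 0, -0.04]},
    {"xyz": [0.004, -0.036, 0], "angular": [0, 0, -0.04]},
    {"xyz": [0.004, -0.036, 0], "angular": [0, 0, -0.04]},
    {"xyz": [0.004, -0.036, 0], "angular": [0, 0, -0.04]},
    {"xyz": [0.004, -0.036, 0], "angular": [0, 0, -0.04]}
  ],
  "fingers": 0.06
}}

```text
t: 17.72
tool_pos: [553.9, 48.3, 113.5]
orientation: [[-0.987, 0.162, 0.001], [0.162, 0.987, -0.0], [-0.001, 0.0, -1.0]]
force: [0.9, 0.1, -0.7]
width: 59.5
gripper_force: 0.0
```

Request:
{"name": "drive_tool", "arguments": {
  "rows": [
    {"xyz": [0.004, -0.026, 0], "angular": [0, 0, -0.04]},
    {"xyz": [0.003, -0.012, -0.01], "angular": [0, 0, -0.015]},
    {"xyz": [0, 0, -0.02], "angular": [0, 0, 0]},
    {"xyz": [0, 0, -0.01], "angular": [0, 0, 0]},
    {"xyz": [0, 0, 0], "angular": [0, 0, 0]},
    {"xyz": [0, 0, 0], "angular": [0, 0, 0]}
  ]
}}

```text
t: 18.22
tool_pos: [560.6, 12.9, 72.4]
orientation: [[-0.977, 0.213, -0.001], [0.213, 0.977, 0.0], [0.001, 0.0, -1.0]]
force: [0.5, 0.1, 0.1]
width: 59.7
gripper_force: 0.0
```

```bash
python3 - <<'E'
from bench import *
import cv2,numpy as np
a=camera("scene")[90:270,220:430];b=camera("top")[180:360,110:310]
cv2.imwrite("pics/g3.png",cv2.resize(np.hstack([a,b]),None,fx=1.9,fy=1.9,interpolation=cv2.INTER_CUBIC))
E
```

```text
(no output)
```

View pics/g3.png

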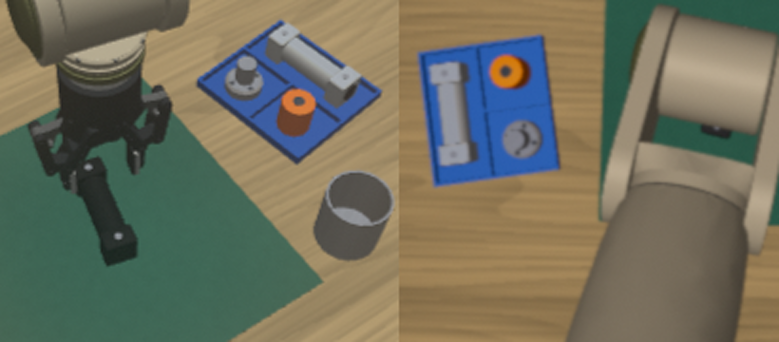

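The blue kit is complete: silver tube at (453,112) along the long bay, bumper at (509,71) and round adapter at (522,138) upright in their own bays. The fingers are over the black tube.

Request:
{"name": "drive_tool", "arguments": {
  "rows": [
    {"xyz": [0, -0.001, -0.02], "angular": [0, 0, 0]},
    {"xyz": [0, 0, -0.02], "angular": [0, 0, 0]},
    {"xyz": [0, 0, -0.014], "angular": [0, 0, 0]},
    {"xyz": [0, 0, -0.007], "angular": [0, 0, 0]},
    {"xyz": [0, 0, -0.002], "angular": [0, 0, 0]},
    {"xyz": [0, 0, 0], "angular": [0, 0, 0]},
    {"xyz": [0, 0, 0], "angular": [0, 0, 0]}
  ]
}}

```text
t: 18.9
tool_pos: [561.4, 11.1, 10.6]
orientation: [[-0.977, 0.214, 0.002], [0.214, 0.977, -0.0], [-0.002, 0.0, -1.0]]
force: [-0.5, 0.4, 0.2]
width: 59.8
gripper_force: 0.0
```

Request:
{"name": "drive_tool", "arguments": {
  "rows": [
    {"xyz": [0, 0, 0], "angular": [0, 0, 0]},
    {"xyz": [0, 0, 0], "angular": [0, 0, 0]},
    {"xyz": [0, 0, 0], "angular": [0, 0, 0]},
    {"xyz": [0, 0, 0], "angular": [0, 0, 0]},
    {"xyz": [0, 0, 0], "angular": [0, 0, 0]},
    {"xyz": [0, 0, 0], "angular": [0, 0, 0]},
    {"xyz": [0, 0, 0], "angular": [0, 0, 0]},
    {"xyz": [0, 0, 0], "angular": [0, 0, 0]}
  ],
  "fingers": 0.022
}}

```text
t: 19.57
tool_pos: [561.2, 11.0, 10.7]
orientation: [[-0.977, 0.214, 0.002], [0.214, 0.977, -0.0], [-0.002, 0.0, -1.0]]
force: [-2.0, -0.2, 5.5]
width: 30.2
gripper_force: 59.3
```

Request:
{"name": "drive_tool", "arguments": {
  "rows": [
    {"xyz": [0, 0, 0.015], "angular": [0, 0, 0]},
    {"xyz": [0, 0, 0.03], "angular": [0, 0, 0]},
    {"xyz": [-0.001, -0.015, 0.02], "angular": [0, 0, 0.03]},
    {"xyz": [-0.002, -0.028, 0.01], "angular": [0, 0, 0.04]},
    {"xyz": [-0.003, -0.034, 0], "angular": [0, 0, 0.04]},
    {"xyz": [-0.003, -0.034, 0], "angular": [0, 0, 0.04]},
    {"xyz": [-0.003, -0.034, 0], "angular": [0, 0, 0.04]},
    {"xyz": [-0.003, -0.034, 0], "angular": [0, 0, 0.04]}
  ]
}}

```text
t: 20.23
tool_pos: [545.4, -169.5, 85.0]
orientation: [[-1.0, -0.016, 0.0], [-0.016, 1.0, -0.0], [-0.0, -0.0, -1.0]]
force: [1.3, 0.1, -1.4]
width: 29.7
gripper_force: 59.7
```

Request:
{"name": "drive_tool", "arguments": {
  "rows": [
    {"xyz": [-0.003, -0.034, 0], "angular": [0, 0, 0.04]},
    {"xyz": [-0.002, -0.034, 0], "angular": [0, 0, 0.04]},
    {"xyz": [-0.002, -0.03, 0], "angular": [0, 0, 0.04]},
    {"xyz": [0, -0.016, 0], "angular": [0, 0, 0.011]},
    {"xyz": [0, 0, 0], "angular": [0, 0, 0]},
    {"xyz": [0, 0, 0], "angular": [0, 0, 0]}
  ]
}}

```text
t: 20.73
tool_pos: [538.5, -282.3, 84.5]
orientation: [[-0.99, -0.143, -0.0], [-0.143, 0.99, 0.0], [0.0, 0.0, -1.0]]
force: [0.1, 0.2, -1.2]
width: 29.7
gripper_force: 59.7
```

Now down to about TCP z = 14.7 (10.7 grip height plus the 4 mm floor).

Request:
{"name": "drive_tool", "arguments": {
  "rows": [
    {"xyz": [0, 0, -0.02], "angular": [0, 0, 0]},
    {"xyz": [0, 0, -0.02], "angular": [0, 0, 0]},
    {"xyz": [0, 0, -0.014], "angular": [0, 0, 0]},
    {"xyz": [0, 0, -0.008], "angular": [0, 0, 0]},
    {"xyz": [0, 0, -0.004], "angular": [0, 0, 0]},
    {"xyz": [0, 0, 0], "angular": [0, 0, 0]},
    {"xyz": [0, 0, 0], "angular": [0, 0, 0]}
  ]
}}

```text
t: 21.32
tool_pos: [539.2, -281.7, 19.3]
orientation: [[-0.989, -0.145, 0.001], [-0.145, 0.989, -0.001], [-0.001, -0.001, -1.0]]
force: [-0.7, -0.3, -0.8]
width: 30.0
gripper_force: 59.7
```

Request:
{"name": "drive_tool", "arguments": {
  "rows": [
    {"xyz": [0, 0, -0.001], "angular": [0, 0, 0]},
    {"xyz": [0, 0, -0.001], "angular": [0, 0, 0]},
    {"xyz": [0, 0, -0.0005], "angular": [0, 0, 0]},
    {"xyz": [0, 0, 0], "angular": [0, 0, 0]},
    {"xyz": [0, 0, 0], "angular": [0, 0, 0]}
  ]
}}

```text
t: 21.73
tool_pos: [538.8, -282.0, 16.3]
orientation: [[-0.989, -0.145, 0.0], [-0.145, 0.989, -0.0], [-0.0, -0.0, -1.0]]
force: [0.4, 0.8, -1.0]
width: 30.0
gripper_force: 59.7
```

Request:
{"name": "drive_tool", "arguments": {
  "rows": [
    {"xyz": [0, 0, -0.0007], "angular": [0, 0, 0]},
    {"xyz": [0, 0, -0.0005], "angular": [0, 0, 0]},
    {"xyz": [0, 0, -0.0005], "angular": [0, 0, 0]},
    {"xyz": [0, 0, 0], "angular": [0, 0, 0]},
    {"xyz": [0, 0, 0], "angular": [0, 0, 0]}
  ]
}}

```text
t: 22.15
tool_pos: [538.8, -282.0, 14.7]
orientation: [[-0.989, -0.145, 0.0], [-0.145, 0.989, -0.0], [-0.0, -0.0, -1.0]]
force: [-1.7, 0.1, 2.9]
width: 29.5
gripper_force: 60.2
```

Request:
{"name": "drive_tool", "arguments": {
  "rows": [
    {"xyz": [0, 0, 0], "angular": [0, 0, 0]},
    {"xyz": [0, 0, 0], "angular": [0, 0, 0]},
    {"xyz": [0, 0, 0], "angular": [0, 0, 0]},
    {"xyz": [0, 0, 0], "angular": [0, 0, 0]},
    {"xyz": [0, 0, 0.01], "angular": [0, 0, 0]},
    {"xyz": [0, 0, 0.03], "angular": [0, 0, 0]},
    {"xyz": [0, 0, 0.03], "angular": [0, 0, 0]},
    {"xyz": [0, 0, 0.035], "angular": [0, 0, 0]}
  ],
  "fingers": 0.044
}}

```text
t: 22.82
tool_pos: [538.3, -281.6, 120.5]
orientation: [[-0.989, -0.145, -0.001], [-0.145, 0.989, 0.001], [0.001, 0.001, -1.0]]
force: [-0.3, -0.8, 0.7]
width: 44.3
gripper_force: 0.0
```

```bash
python3 - <<'E'
from m import *
b=cv2.imread("pics/top0.png");h=cv2.cvtColor(b,cv2.COLOR_BGR2HSV)[150:185,325:365]
m=cv2.inRange(h,(15,120,60),(35,255,255));p=np.argwhere(m)[:,::-1].astype(np.float32)
p=cv2.convexHull(p)
c=cv2.boxPoints(cv2.minAreaRect(p))+(325,150)
w=np.array([atz("top",q,14) for q in c]);print(w.round(1).tolist())
for i in range(4):
    d=w[(i+1)%4]-w[i];print(np.linalg.norm(d),np.degrees(np.arctan2(d[1],d[0])))
E
```

```text
[[720.3, -106.3], [721.1, -151.9], [675.0, -152.6], [674.1, -107.0]]
45.70120491599418 -88.95342240878841
46.10736990543851 -179.221062929375
45.58888822480053 91.10758374591737
46.15552300919939 0.9186750760512027
```

Request:
{"name": "drive_tool", "arguments": {
  "rows": [
    {"xyz": [0.016, 0.015, 0.003], "angular": [0, 0, -0.02]},
    {"xyz": [0.024, 0.023, 0], "angular": [0, 0, -0.02]},
    {"xyz": [0.024, 0.023, 0], "angular": [0, 0, -0.015]},
    {"xyz": [0.024, 0.023, 0], "angular": [0, 0, 0]},
    {"xyz": [0.024, 0.023, 0], "angular": [0, 0, 0]},
    {"xyz": [0.024, 0.023, 0], "angular": [0, 0, 0]},
    {"xyz": [0.024, 0.023, 0], "angular": [0, 0, 0]},
    {"xyz": [0, 0, 0], "angular": [0, 0, 0]}
  ],
  "fingers": 0.055
}}

```text
t: 23.48
tool_pos: [701.7, -124.1, 122.7]
orientation: [[-0.995, -0.095, 0.002], [-0.095, 0.995, 0.001], [-0.002, 0.001, -1.0]]
force: [0.2, -0.3, -0.4]
width: 54.9
gripper_force: 0.0
```

Request:
{"name": "drive_tool", "arguments": {
  "rows": [
    {"xyz": [0, 0, -0.02], "angular": [0, 0, 0]},
    {"xyz": [0, 0, -0.02], "angular": [0, 0, 0]},
    {"xyz": [0, 0, -0.01], "angular": [0, 0, 0]},
    {"xyz": [0, 0, 0], "angular": [0, 0, 0]},
    {"xyz": [0, 0, 0], "angular": [0, 0, 0]}
  ]
}}

```text
t: 23.9
tool_pos: [698.8, -129.2, 73.0]
orientation: [[-0.996, -0.09, 0.0], [-0.09, 0.996, -0.0], [-0.0, -0.0, -1.0]]
force: [0.6, 0.6, 1.1]
width: 54.8
gripper_force: 0.0
```

```bash
python3 - <<'E'
from bench import *
import cv2,numpy as np
a=camera("scene")[190:350,50:300];b=camera("top")[120:280,300:480]
cv2.imwrite("pics/g4.png",cv2.resize(np.hstack([a,b]),None,fx=1.85,fy=1.85,interpolation=cv2.INTER_CUBIC))
E
```

```text
(no output)
```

View pics/g4.png

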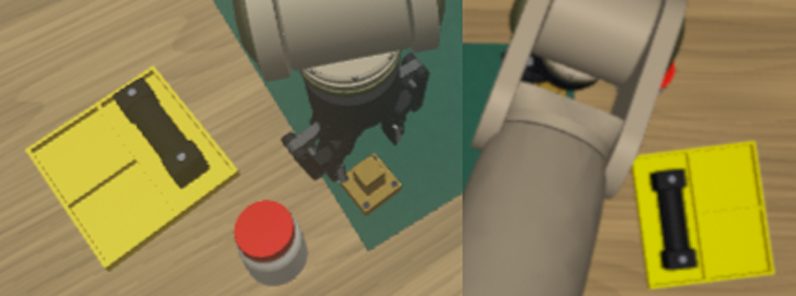

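The black tube lies in the yellow long bay at (672,220). The fingers are above the brass adapter's boss and the jar is clear.

Request:
{"name": "drive_tool", "arguments": {
  "rows": [
    {"xyz": [0, 0, -0.02], "angular": [0, 0, 0]},
    {"xyz": [0, 0, -0.018], "angular": [0, 0, 0]},
    {"xyz": [0, 0, -0.01], "angular": [0, 0, 0]},
    {"xyz": [0, 0, -0.006], "angular": [0, 0, 0]},
    {"xyz": [0, 0, 0], "angular": [0, 0, 0]},
    {"xyz": [0, 0, 0], "angular": [0, 0, 0]}
  ]
}}

```text
t: 24.5
tool_pos: [699.2, -129.1, 19.3]
orientation: [[-0.996, -0.09, 0.001], [-0.09, 0.996, -0.0], [-0.001, -0.001, -1.0]]
force: [-0.4, 0.2, -0.1]
width: 54.9
gripper_force: 0.0
```

Request:
{"name": "drive_tool", "arguments": {
  "rows": [
    {"xyz": [0, 0, 0], "angular": [0, 0, 0]},
    {"xyz": [0, 0, 0], "angular": [0, 0, 0]},
    {"xyz": [0, 0, 0], "angular": [0, 0, 0]},
    {"xyz": [0, 0, 0], "angular": [0, 0, 0]},
    {"xyz": [0, 0, 0], "angular": [0, 0, 0]},
    {"xyz": [0, 0, 0], "angular": [0, 0, 0]},
    {"xyz": [0, 0, 0], "angular": [0, 0, 0]},
    {"xyz": [0, 0, 0], "angular": [0, 0, 0]}
  ],
  "fingers": 0.014
}}

```text
t: 25.17
tool_pos: [699.3, -129.2, 19.6]
orientation: [[-0.996, -0.09, 0.002], [-0.09, 0.996, -0.001], [-0.002, -0.001, -1.0]]
force: [-0.0, -0.2, 6.7]
width: 23.1
gripper_force: 59.7
```

Request:
{"name": "drive_tool", "arguments": {
  "rows": [
    {"xyz": [0, 0, 0.015], "angular": [0, 0, 0]},
    {"xyz": [0, 0, 0.03], "angular": [0, 0, 0]},
    {"xyz": [0, 0, 0.035], "angular": [0, 0, 0]},
    {"xyz": [-0.004, 0, 0.025], "angular": [0, 0, 0]},
    {"xyz": [-0.012, -0.02, 0.01], "angular": [0, 0, 0.01]},
    {"xyz": [-0.016, -0.032, 0], "angular": [0, 0, 0.01]},
    {"xyz": [-0.016, -0.032, 0], "angular": [0, 0, 0.01]},
    {"xyz": [-0.016, -0.032, 0], "angular": [0, 0, 0.01]}
  ]
}}

```text
t: 25.83
tool_pos: [633.8, -245.7, 133.3]
orientation: [[-0.991, -0.131, -0.001], [-0.131, 0.991, 0.0], [0.001, 0.0, -1.0]]
force: [-0.5, -0.6, -2.2]
width: 22.8
gripper_force: 59.1
```

Request:
{"name": "drive_tool", "arguments": {
  "rows": [
    {"xyz": [-0.016, -0.032, 0], "angular": [0, 0, 0.01]},
    {"xyz": [-0.016, -0.032, 0], "angular": [0, 0, 0]},
    {"xyz": [-0.014, -0.028, 0], "angular": [0, 0, 0]},
    {"xyz": [0, -0.012, 0], "angular": [0, 0, 0]},
    {"xyz": [0, 0, -0.015], "angular": [0, 0, 0]},
    {"xyz": [0, 0, -0.025], "angular": [0, 0, 0]},
    {"xyz": [0, 0, -0.015], "angular": [0, 0, 0]},
    {"xyz": [0, 0, 0], "angular": [0, 0, 0]}
  ]
}}

```text
t: 26.5
tool_pos: [587.5, -347.5, 74.3]
orientation: [[-0.99, -0.14, -0.006], [-0.14, 0.99, 0.005], [0.005, 0.006, -1.0]]
force: [-0.6, 0.0, -2.6]
width: 23.0
gripper_force: 59.1
```

Request:
{"name": "drive_tool", "arguments": {
  "rows": [
    {"xyz": [0, 0, -0.012], "angular": [0, 0, 0]},
    {"xyz": [0, 0, -0.018], "angular": [0, 0, 0]},
    {"xyz": [0, 0, -0.01], "angular": [0, 0, 0]},
    {"xyz": [0, 0, -0.005], "angular": [0, 0, 0]},
    {"xyz": [0, 0, 0], "angular": [0, 0, 0]},
    {"xyz": [0, 0, 0], "angular": [0, 0, 0]}
  ]
}}

```text
t: 27.0
tool_pos: [589.2, -349.1, 34.1]
orientation: [[-0.99, -0.14, 0.001], [-0.14, 0.99, -0.001], [-0.001, -0.001, -1.0]]
force: [-0.4, -0.1, -1.6]
width: 22.9
gripper_force: 59.1
```

Request:
{"name": "drive_tool", "arguments": {
  "rows": [
    {"xyz": [0, 0, -0.005], "angular": [0, 0, 0]},
    {"xyz": [0, 0, -0.003], "angular": [0, 0, 0]},
    {"xyz": [0, 0, -0.001], "angular": [0, 0, 0]},
    {"xyz": [0, 0, 0], "angular": [0, 0, 0]},
    {"xyz": [0, 0, 0], "angular": [0, 0, 0]}
  ]
}}

```text
t: 27.42
tool_pos: [588.9, -349.0, 24.6]
orientation: [[-0.99, -0.14, 0.0], [-0.14, 0.99, -0.0], [-0.0, -0.0, -1.0]]
force: [0.2, -0.0, -1.6]
width: 23.0
gripper_force: 59.1
```

Request:
{"name": "drive_tool", "arguments": {
  "rows": [
    {"xyz": [0, 0, -0.0007], "angular": [0, 0, 0]},
    {"xyz": [0, 0, -0.0005], "angular": [0, 0, 0]},
    {"xyz": [0, 0, -0.0003], "angular": [0, 0, 0]},
    {"xyz": [0, 0, 0], "angular": [0, 0, 0]},
    {"xyz": [0, 0, 0], "angular": [0, 0, 0]}
  ]
}}

```text
t: 27.83
tool_pos: [588.9, -349.1, 23.6]
orientation: [[-0.99, -0.14, 0.0], [-0.14, 0.99, -0.001], [-0.0, -0.001, -1.0]]
force: [-2.3, 1.5, 6.3]
width: 22.8
gripper_force: 60.0
```

Request:
{"name": "drive_tool", "arguments": {
  "rows": [
    {"xyz": [0, 0, 0], "angular": [0, 0, 0]},
    {"xyz": [0, 0, 0], "angular": [0, 0, 0]},
    {"xyz": [0, 0, 0], "angular": [0, 0, 0]},
    {"xyz": [0, 0, 0], "angular": [0, 0, 0]},
    {"xyz": [0, 0, 0.01], "angular": [0, 0, 0]},
    {"xyz": [0, 0, 0.03], "angular": [0, 0, 0]},
    {"xyz": [0, 0, 0.035], "angular": [0, 0, 0]},
    {"xyz": [0, 0, 0.035], "angular": [0, 0, 0]}
  ],
  "fingers": 0.05
}}

```text
t: 28.5
tool_pos: [588.6, -348.7, 134.6]
orientation: [[-0.99, -0.14, -0.001], [-0.14, 0.99, 0.001], [0.0, 0.001, -1.0]]
force: [-0.0, -0.6, -0.1]
width: 50.2
gripper_force: 0.0
```

Request:
{"name": "drive_tool", "arguments": {
  "rows": [
    {"xyz": [-0.02, 0.025, 0.01], "angular": [0, 0, 0]},
    {"xyz": [-0.025, 0.03, 0.01], "angular": [0, 0, 0]},
    {"xyz": [-0.025, 0.03, 0], "angular": [0, 0, 0]},
    {"xyz": [-0.025, 0.03, 0], "angular": [0, 0, 0]},
    {"xyz": [-0.025, 0.03, 0], "angular": [0, 0, 0]},
    {"xyz": [-0.025, 0.03, 0], "angular": [0, 0, 0]},
    {"xyz": [-0.01, 0.03, 0], "angular": [0, 0, 0]},
    {"xyz": [0, 0.03, 0], "angular": [0, 0, 0]}
  ]
}}

```text
t: 29.17
tool_pos: [431.7, -112.6, 153.8]
orientation: [[-0.99, -0.138, 0.0], [-0.138, 0.99, -0.0], [-0.0, -0.0, -1.0]]
force: [1.2, -0.6, 0.7]
width: 49.8
gripper_force: 0.0
```

Request:
{"name": "drive_tool", "arguments": {
  "rows": [
    {"xyz": [0, 0.03, 0], "angular": [0, 0, 0]},
    {"xyz": [0, 0.03, 0], "angular": [0, 0, 0]},
    {"xyz": [0, 0.03, 0], "angular": [0, 0, 0]},
    {"xyz": [0, 0.015, 0], "angular": [0, 0, 0]},
    {"xyz": [0, 0, 0], "angular": [0, 0, 0]},
    {"xyz": [0, 0, 0], "angular": [0, 0, 0]}
  ]
}}

```text
t: 29.67
tool_pos: [434.0, -8.7, 153.5]
orientation: [[-0.99, -0.142, 0.001], [-0.142, 0.99, -0.001], [-0.001, -0.001, -1.0]]
force: [-0.1, -0.6, -0.7]
width: 50.0
gripper_force: 0.0
```

```bash
python3 - <<'E'
from bench import *
import cv2,numpy as np
a=camera("scene")[90:350,50:440];b=camera("top")[120:320,100:490]
cv2.imwrite("pics/g5.png",cv2.resize(np.vstack([a,b]),None,fx=1.25,fy=1.25,interpolation=cv2.INTER_CUBIC))
E
```

```text
(no output)
```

View pics/g5.png

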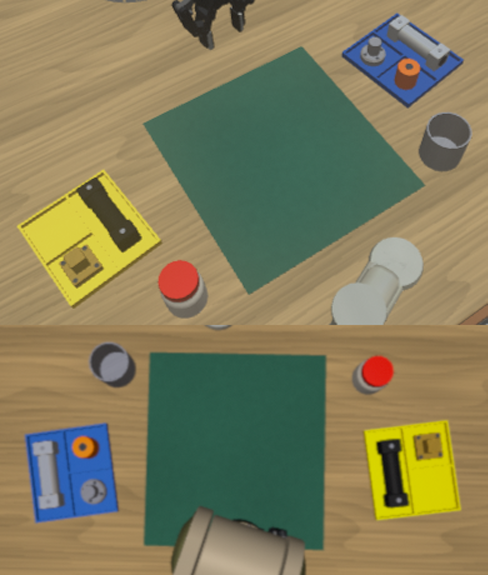

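All five parts sit in their bays: silver (46,474), bumper (84,447), round adapter (94,491), black (391,472), brass (428,446). The arm is clear, and the jar and pot show no visible shift. Handing in.

```bash
python3 -c "from bench import hand_in;print(hand_in())"
```

```text
the job is handed in; nothing more can be done
None
```

Both kits are made up, the blue tray before the yellow one; the final pictures show all five parts in their bays and the jar and pot untouched, and I handed the job in at about 30 s without a result being reported back.

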